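Pack and lock the reagent jar carrier

ROBOT

A 6-joint arm with a two-finger parallel gripper is mounted at the origin on the work surface. World frame = base frame: x ahead of the robot, y to its left, z up, the work surface at z = 0. Lengths are in m, angles in rad, forces in N, time in s.
With the tool pointing down it reaches from about 0.275 to 0.825 m from the base axis. Payload 5.2 kg.
Tool frame: the origin (TCP) lies midway between the tips of the shut fingers; the grasp point (between the pads) lies 19 mm behind it; x points along the fingers, y is the direction in which the jaws open and shut, and the axes are right-handed (so a half turn about x gives the same grasp; the last joint's range is limited). The gripper opens to 93 mm and grips with 3 to 60 N. Pads are 15 mm wide; open, the fingers measure 128 mm over their backs; the gripper's body (75 mm by 188 mm) begins 65 mm behind the grasp point.
Start: joints at [1.035, 0.259, 1.535, -0, 1.348, -0.203], TCP at [0.18, 0.52, 0.219] pointing down, gripper open.
Joint ranges: [-3.14, 3.14], [-0.91, 2.08], [0.19, 2.58], [-1.22, 4.36], [0.22, 2.71], [-3.12, 3.12]. Speed limits (rad/s): [2.57, 2.57, 3.14, 3.14, 3.14, 3.14].

INTERFACE

Orientations are given as a unit quaternion [x, y, z, w].
In Python, from station import arm, cams, spotter gives the robot as it stands.
- The arm moves only by the shell command python3 -m handwheel 'ROWS' [FORCE]. ROWS is JSON, a list that holds one entry, the list of rows, each a list of 7 numbers: the opening, from 0 (shut) to 1 (fully open), then the shift along the tool's x, y, z in cm, then the turn, a rotation vector about the tool's x, y, z in rad. A call has 1 to 20 rows; each row shifts and turns the commanded pose from where the row before left it, along the tool's axes as they then stand; what a row does not reach is not made up. A row lasts 1/12 s, in which the tool goes at most 41.7 mm and 7.16 degrees, less where a joint would pass 70% of its speed; a pose out of reach is approached as far as the arm can. A call is refused whole if a number of a shift passes 4.17 or a number of a turn 0.125, either way. A call with a gripper value outside its range is refused whole. The fingers move at their own pace and stop on an object; FORCE is the grip in N (left out, the last holds). Time passes only in rows, so rows that do not move let the fingers close. It gives the time, the measured TCP pose, the force and the opening at its end, in the units of the state.
- arm.get_state(): the state, without advancing time (a new reading comes with each control period).
- cams.camera(name): name is "side" or "top"; returns the picture (400x640x3 uint8, red, green, blue); there is no depth.
- cams.camera_model(name): a dict with "K" (3x3 intrinsics, pixels), "R" (3x3) and "t" (3): a world point X has camera coordinates R X + t. Camera axes: x right, y down, z forward; pixel columns grow to the right and rows downward; lengths in m; the calibration is good to about 2 mm. A picture is of the moment at which its call begins. camera_model takes no time and is no camera call.
- arm.close_job(): hands the job in, once; it reports no verdict.
Trained networks look in the newest picture that a camera, given by its name, has taken for a name from the list of things; names that differ only in an ending like _2 or _b are one class to them, and where a whole thing is asked for, a point or a joint stands for the part that bears it (a point fixed in the world has none). Each returns a list of dicts, best first, with "conf" (0 to 1); they miss things now and then, are a little off and sometimes report something else, mostly with a low value. They report only what shows in the picture. A call takes as long as a camera call. They do not tell look-alikes from the thing itself.
- spotter.find_in(camera, label): "extent" ([centre column, centre row, width, height] as shares, 0 to 1, of the picture: columns of its width, rows of its height, round what is visible of it).
The state is a dict: "time": time; "joint_positions": joint angles; "dq": joint speeds; "tau": joint torques, N m; "tool_pos": TCP position; "orientation": TCP orientation; "wrist_force": force on the tool from outside, world axes, zero at the start; "wrist_torque": the same for the moment, N m; "gripper_width": finger opening in m.
Only numpy, scipy, OpenCV 4.12 (cv2) and the standard library are available. Lean on these libraries where they do the work, as an engineer would, in place of code of your own. Each camera call takes 0.05 s, during which the arm holds its last target. There are 200 camera calls.

TASK

Take the amber jars with black lids out of the blue carrier and stand them on the white tray, and stand every white jar with a red lid in the carrier, each in a compartment of its own. Then push the carrier's yellow drop-front up until it is fully shut on its catch, and only then knock both red-headed lock pins fully home with the mallet, never pressing them with the gripper itself. Finish by standing the mallet back upright on its head on the black mat, and leave the other bottles and vessels where they are.

Things in the scene. Friction and masses are not known exactly. Their poses are not given: they have to be found in the camera images.
- carrier: blue open-topped jar carrier, fixed. Origin: centre of underside; x from drop-front to back wall, y along its row of 4 compartments 0 to 3, centres y = -127.5, -42.5, 42.5, 127.5, x = 0, 80 x 80 mm inside, floor 8 thick, dividers 38, side and back walls 70 mm high. At y = +-191 a 30 mm square post 122 high with a lug on top reaching forward to x = -74. Catch housing y -231 to -215, z to 76
- gate (a joint): yellow drop-front, hinged along its lower edge (carrier x = -43, z = 12 mm); 80 mm from hinge to upper edge, 410 wide, 6 thick. 0 rad = upright, shut; grows as it leans out to carrier -x, 1.3 = nearly flat. Stays where left (2 to 3 N at the edge moves it). In the last 0.18 rad a spring ball catch resists with about 5 N more, then below 0.08 rad helps it on to 0
- gate_edge (a point): middle of the upper edge of the drop-front
- pin_left (a joint): sprung lock pin on the carrier's +y post, axis at carrier x = -54, y = +191 mm: 0 = fully up, grows downwards, 0.018 m = fully home on its stop. Steel pin with red round head 26 mm across, 8 mm thick. Friction of its spring collet plus a spring: 7 to 11 N drives it down, and it stays where it is left. For the mallet only: keep fingers off
- pin_left_head (a point): centre of the top of the left pin's red head: 148 mm above the table with the pin up, 130 mm when home
- pin_right (a joint): the same lock pin on the -y post, carrier x = -54 mm, y = -191 mm
- pin_right_head (a point): centre of the top of the right pin's red head
- jar0: squat heavy-bottomed white jar with red lid, to be packed (may be absent), 0.2 to 0.35 kg. 62 mm diameter up to 76 mm, red lid 48 mm diameter from 82 to 110 mm height. Origin: centre of its underside, z up
- jar1: squat heavy-bottomed white jar with red lid, to be packed (may be absent), 0.2 to 0.35 kg. 62 mm diameter up to 76 mm, red lid 48 mm diameter from 82 to 110 mm height. Origin: centre of its underside, z up
- jar2: squat heavy-bottomed white jar with red lid, to be packed (may be absent), 0.2 to 0.35 kg. 62 mm diameter up to 76 mm, red lid 48 mm diameter from 82 to 110 mm height. Origin: centre of its underside, z up
- jar3: squat heavy-bottomed white jar with red lid, to be packed (may be absent), 0.2 to 0.35 kg. 62 mm diameter up to 76 mm, red lid 48 mm diameter from 82 to 110 mm height. Origin: centre of its underside, z up
- empty0: amber jar with black lid, to be taken out (may be absent). The same shape as the white jars: 62 mm diameter up to 76 mm, black lid 48 mm diameter from 82 to 110 mm. Origin: centre of its underside, z up. If present it stands at first in compartment 0
- empty1: amber jar with black lid, to be taken out (may be absent). The same shape as the white jars: 62 mm diameter up to 76 mm, black lid 48 mm diameter from 82 to 110 mm. Origin: centre of its underside, z up. If present it stands at first in compartment 1
- empty2: amber jar with black lid, to be taken out (may be absent). The same shape as the white jars: 62 mm diameter up to 76 mm, black lid 48 mm diameter from 82 to 110 mm. Origin: centre of its underside, z up. If present it stands at first in compartment 2
- empty3: amber jar with black lid, to be taken out (may be absent). The same shape as the white jars: 62 mm diameter up to 76 mm, black lid 48 mm diameter from 82 to 110 mm. Origin: centre of its underside, z up. If present it stands at first in compartment 3
- tray: flat white plastic tray, fixed, 110 (x) x 170 (y) x 6 mm, room for two jars. Origin: centre of its underside
- mallet: mallet, 0.4 kg, standing on a face of its black square head (56 x 56 mm, 80 tall); its wooden handle sticks out level along the mallet's -x, 28 to 163 mm from the head's centre, 24 wide, 26 high, its middle 40 mm above the underside. Origin: centre of the head's underside (striking face), z up; the centre of mass is about 20 mm from the head's centre towards the handle
- mat: black rubber mat, the mallet's place, fixed, 120 (x) x 220 (y) x 3 mm. Origin: centre of its underside
- amber_a: bystander: tall amber bottle with black cap, 64 mm diameter, 160 mm tall. Origin: centre of its underside. Leave it alone
- amber_b: bystander: another tall amber bottle with black cap, 64 mm diameter, 160 mm tall. Origin: centre of its underside. Leave it alone
- green_bottle: bystander: green glass bottle with blue cap, 70 mm diameter, 170 mm tall. Origin: centre of its underside. Leave it alone
- blue_bottle: bystander: blue bottle with white cap, 72 mm diameter, 180 mm tall. Origin: centre of its underside. Leave it alone
- beaker: bystander: glass beaker, 80 mm diameter, 100 mm tall. Origin: centre of its underside. Leave it alone
- dish: bystander: white bowl, 110 mm diameter, 50 mm tall. Origin: centre of its underside. Leave it alone
Things that resemble listed ones, but are neither listed nor needed, are in the scene too. Leave any purple look-alike of the jar2 alone. Leave any purple look-alike of the jar1 alone.

How it is judged:
On the way, in this order (a step that is already met when the one before it is completed fails the run):
1. every white jar present stands in a compartment of the carrier and every amber jar on the tray (x of empty0 in the frame of tray between -0.055 and 0.055 m and y of empty0 in the frame of tray between -0.085 and 0.085 m and z of each of empty0, empty1, empty2, empty3 in the frame of tray below 0.014 m and angle between each of empty0, empty1, empty2, empty3, jar0, jar1, jar2, jar3's own z axis and vertical below 0.12 rad and linear speed of each of empty0, empty1, empty2, empty3, jar0, jar1, jar2, jar3 below 0.05 m/s and x of empty1 in the frame of tray between -0.055 and 0.055 m and y of empty1 in the frame of tray between -0.085 and 0.085 m and x of empty2 in the frame of tray between -0.055 and 0.055 m and y of empty2 in the frame of tray between -0.085 and 0.085 m and x of empty3 in the frame of tray between -0.055 and 0.055 m and y of empty3 in the frame of tray between -0.085 and 0.085 m and x of jar0 in the frame of carrier between -0.035 and 0.035 m and y of jar0 in the frame of carrier between -0.1625 and 0.1625 m and z of each of jar0, jar1, jar2, jar3 in the frame of carrier below 0.014 m and x of jar1 in the frame of carrier between -0.035 and 0.035 m and y of jar1 in the frame of carrier between -0.1625 and 0.1625 m and x of jar2 in the frame of carrier between -0.035 and 0.035 m and y of jar2 in the frame of carrier between -0.1625 and 0.1625 m and x of jar3 in the frame of carrier between -0.035 and 0.035 m and y of jar3 in the frame of carrier between -0.1625 and 0.1625 m), for 0.2 s.
2. the drop-front is shut on its catch (value of joint gate below 0.03 rad), for 0.3 s.
3. both lock pins are driven home (value of joint each of pin_left, pin_right above 0.0155 m), for 0.2 s.
At the end, for the whole second after the job is handed in: White jars stand upright on the floor of a carrier compartment, amber jars upright on the tray, the drop-front is shut (under 0.03 rad), both pins are at least 15.5 of 18 mm down, and the mallet stands on its head (within 0.12 rad), at rest, the head's centre over the mat (all of step 1 and all of step 3 and value of joint gate below 0.03 rad and x of mallet in the frame of mat between -0.06 and 0.06 m and y of mallet in the frame of mat between -0.11 and 0.11 m and z of mallet in the frame of mat below 0.012 m and angle between mallet's own z axis and vertical below 0.12 rad and linear speed of mallet below 0.05 m/s); the robot touches nothing.
It fails at once if a lock pin is pressed by the gripper or the arm instead of the mallet (contact force between any of the fingers, the arm and pin_left above 1.5 N or contact force between any of the fingers, the arm and pin_right above 1.5 N).
It fails at once if a bystander is shoved more than 50 mm or knocked over (distance of any of amber_a, amber_b, green_bottle, blue_bottle, beaker, dish from where it was at the start of the episode above 0.05 m or angle between any of amber_a, amber_b, green_bottle, blue_bottle, beaker, dish's own z axis and vertical above 0.5 rad).
Of jar0, jar1, jar2, jar3 only 3 to 4 are there at a start; the rules pass over those that are not, and their reading is None.
Of empty0, empty1, empty2, empty3 only 1 to 2 are there at a start; the rules pass over those that are not, and their reading is None.
At some moment in a run one of jar0, jar1, jar2, jar3, mallet may be knocked a few centimetres aside while the robot is not near it.
It also fails if it takes over 210 s, if anything falls off the work surface, if the arm or the gripper's body presses on something with over 40 N, if the wrist force passes 120 N, or if a joint passes its speed limit or range.

## Working session

There is one attempt and no reset: what is moved stays moved. The work goes in short steps, Python scripts to look and compute and a shell command to move; the robot and the scene stay as the last step left them, time stands still between calls to the robot, and variables do not carry over. Pictures are saved under pics/ and viewed, about 12 in all and at most 16, crops included, and the job is handed in when it is done.

```bash
ls; mkdir -p pics
python3 - <<'E'
from station import arm,cams,spotter
import cv2,numpy as np
print(arm.get_state())
for n in("top","side"):
    im=cams.camera(n); cv2.imwrite(f"pics/{n}0.png",im[:,:,::-1]); m=cams.camera_model(n)
    print(n,np.round(m["K"],1).tolist(),np.round(m["R"],3).tolist(),np.round(m["t"],3).tolist())
E
```

```text
pics
{'time': 0.0, 'joint_positions': array([ 1.03523260e+00,  2.59335969e-01,  1.53605466e+00, -2.34985657e-05,
        1.34799377e+00, -2.02811757e-01]), 'dq': array([ 0.00126907, -0.00079371, -0.00074628, -0.00217941,  0.00064693,
       -0.00124877]), 'tau': array([ 1.81234678e-03, -4.37305641e+01, -2.84003627e+01,  7.22789741e-02,
        4.13914165e-02, -1.20830496e-04]), 'tool_pos': array([0.17936838, 0.51936419, 0.2178329 ]), 'orientation': array([ 0.116508  ,  0.6975637 , -0.11769543,  0.69712162]), 'wrist_force': array([-0.22786972, -0.23241162, -1.04078579]), 'wrist_torque': array([-0.02931418, -0.01142039, -0.00214103]), 'gripper_width': 0.09285469179539321}
top [[483.0, 0.0, 323.7], [0.0, 483.0, 194.8], [0.0, 0.0, 1.0]] [[-0.005, -1.0, 0.007], [-0.999, 0.005, -0.052], [0.052, -0.007, -0.999]] [0.036, 0.585, 1.637]
side [[415.5, 0.0, 321.9], [0.0, 415.5, 203.0], [0.0, 0.0, 1.0]] [[-0.982, -0.186, -0.013], [-0.134, 0.753, -0.645], [0.13, -0.631, -0.764]] [0.596, 0.151, 1.359]
```

View pics/top0.png

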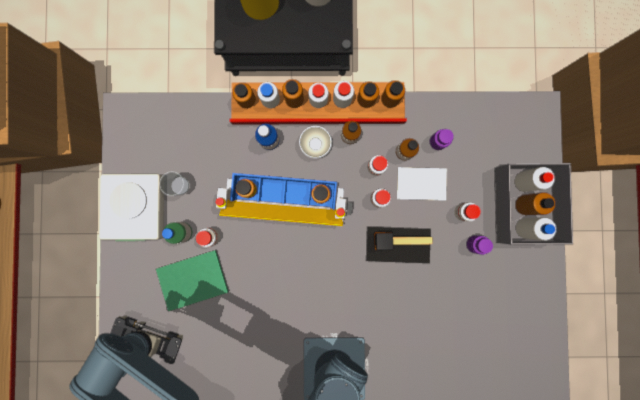

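View pics/side0.png

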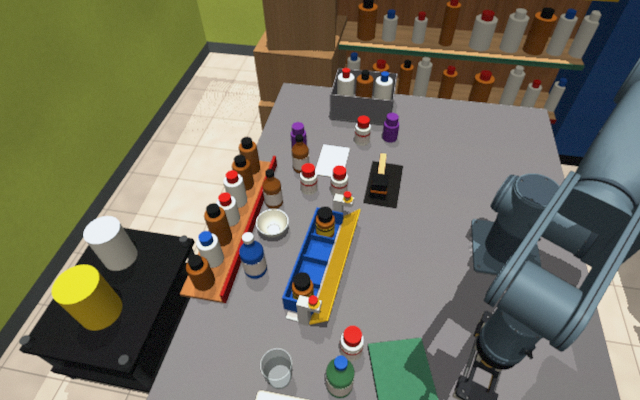

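Top view: candidates for white/red-lid jars are at (378,164), (382,198), (470,212), (205,238). Look-alikes are the purple jars at (443,139) and (480,245), the rack's red-capped bottles at (318,92) and (344,92), and the box's red-capped bottle at (546,178). Amber/black jars are in the carrier at (245,188) and (321,193). The tall amber bottles at (352,132) and (408,149) are bystanders. Tray is at (422,183), mallet at (384,241).

```bash
cat > h.py <<'E'
from station import arm,cams,spotter
import cv2,numpy as np
from scipy.spatial.transform import Rotation as Ro
def p2w(cam,px,z):
    m=cams.camera_model(cam);K,R,t=map(np.array,(m["K"],m["R"],m["t"]))
    d=R.T@np.linalg.solve(K,[px[0],px[1],1]);c=-R.T@t
    return c+d*(z-c[2])/d[2]
def w2p(cam,X):
    m=cams.camera_model(cam);p=np.array(m["K"])@(np.array(m["R"])@np.array(X)+m["t"]);return p[:2]/p[2]
def tri(pt,ps):
    P=[]
    for n in("top","side"):
        m=cams.camera_model(n);P.append(np.array(m["K"])@np.c_[m["R"],m["t"]])
    X=cv2.triangulatePoints(P[0],P[1],np.array(pt,float).reshape(2,1),np.array(ps,float).reshape(2,1))[:,0];return X[:3]/X[3]
def find(cam,lab):
    return [(round(d["conf"],2),np.round(np.array(d["extent"])*[640,400,640,400],1).tolist()) for d in spotter.find_in(cam,lab)]
def red(im,amin=15):
    h=cv2.cvtColor(im,cv2.COLOR_RGB2HSV);m=((h[...,0]<6)|(h[...,0]>174))&(h[...,1]>150)&(h[...,2]>90)
    n,_,s,c=cv2.connectedComponentsWithStats(m.astype(np.uint8));return [(c[i].round(1).tolist(),s[i].tolist()) for i in range(1,n) if s[i,4]>=amin]
def go(x,y,z,ydir=None):
    "tool-axis shift in cm (+ turn about tool x to bring jaw axis to ydir)"
    s=arm.get_state();R=Ro.from_quat(s["orientation"]).as_matrix();d=np.array([x,y,z])-s["tool_pos"]
    print("tool shift cm",np.round(100*R.T@d,2),"axes x",R[:,0].round(3),"y",R[:,1].round(3),"z",R[:,2].round(3))
E
python3 - <<'E'
from h import *
im=cams.camera("top");go(.18,.52,.2)
for c,s in red(im,10): print(c,s, p2w("top",c,.103).round(3),p2w("top",c,.148).round(3))
for l in["jar0","empty0","mallet","mat","tray","amber_a","green_bottle","blue_bottle","beaker","dish","carrier","gate","pin_left"]:
    print(l,[d for d in find("top",l) if d[0]>.3])
cv2.imwrite("pics/c1.png",cv2.resize(im[120:270,150:500],None,fx=2.28,fy=2.28,interpolation=cv2.INTER_CUBIC)[:,:,::-1])
si=cams.camera("side")
print("side")
for c,s in red(si,10): print(c,s)
E
```

```text
tool shift cm [1.8  0.07 0.04] axes x [-0.001 -0.001 -1.   ] y [ 0.327  0.945 -0.001] z [ 0.945 -0.327 -0.   ]
[343.9, 88.6] [339, 83, 11, 12, 110] [ 0.929 -0.035  0.103] [ 0.916 -0.032  0.148]
[318.0, 90.5] [313, 85, 11, 12, 107] [0.923 0.05  0.103] [0.911 0.05  0.148]
[312.0, 120.2] [230, 118, 177, 5, 580] [0.825 0.07  0.103] [0.815 0.07  0.148]
[379.6, 162.9] [373, 156, 14, 14, 149] [ 0.684 -0.149  0.103] [ 0.678 -0.143  0.148]
[546.7, 177.1] [541, 173, 12, 9, 88] [ 0.635 -0.693  0.103] [ 0.631 -0.672  0.148]
[382.4, 196.8] [376, 190, 14, 14, 151] [ 0.573 -0.157  0.103] [ 0.571 -0.151  0.148]
[219.2, 201.1] [216, 198, 7, 7, 38] [0.562 0.371 0.103] [0.56  0.362 0.148]
[472.2, 211.2] [465, 205, 15, 13, 166] [ 0.525 -0.447  0.103] [ 0.524 -0.433  0.148]
[340.4, 211.5] [338, 209, 6, 6, 31] [ 0.526 -0.02   0.103] [ 0.525 -0.019  0.148]
[15.0, 220.5] [15, 211, 1, 20, 20] [0.503 1.027 0.103] [0.502 0.998 0.148]
[203.3, 237.8] [196, 231, 15, 14, 164] [0.444 0.422 0.103] [0.445 0.411 0.148]
[14.0, 260.0] [14, 253, 1, 15, 15] [0.376 1.026 0.103] [0.38  0.998 0.148]
[13.0, 288.0] [13, 282, 1
[... 1139 characters left out ...]
de
[454.2, 2.4] [452, 0, 5, 6, 21]
[487.9, 14.1] [483, 10, 11, 11, 81]
[421.6, 14.7] [419, 12, 7, 8, 34]
[380.4, 62.9] [377, 59, 9, 10, 59]
[450.8, 69.4] [447, 66, 8, 9, 48]
[345.6, 72.1] [342, 68, 8, 10, 64]
[485.8, 74.4] [481, 70, 11, 11, 80]
[536.9, 82.9] [534, 79, 7, 9, 39]
[363.2, 121.1] [357, 115, 13, 13, 130]
[272.0, 162.3] [269, 156, 7, 13, 42]
[307.9, 169.7] [302, 163, 13, 14, 153]
[339.3, 172.2] [333, 166, 13, 14, 146]
[231.7, 176.2] [226, 170, 12, 13, 120]
[253.8, 210.0] [244, 187, 19, 45, 155]
[346.9, 194.1] [344, 191, 7, 7, 38]
[224.5, 198.6] [219, 193, 12, 13, 120]
[230.5, 270.8] [220, 239, 23, 59, 200]
[312.4, 299.6] [309, 295, 8, 10, 63]
[352.2, 335.6] [344, 326, 18, 21, 295]
```

View pics/c1.png

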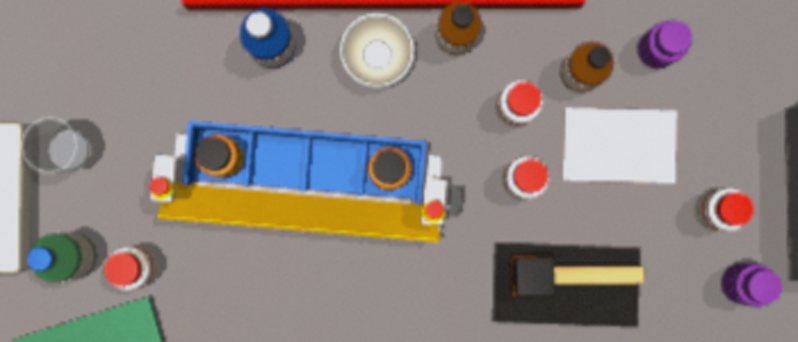

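The crop confirms four white/red jars and two ambers, in compartments 3 (left) and 0 (right). It also shows the gate hanging open towards the robot. Next I compute the poses.

```bash
cat >> h.py <<'E'
PL=np.array([.560,.362]);PR=np.array([.525,-.019])
cy=(PL-PR)/np.linalg.norm(PL-PR);cx=np.array([cy[1],-cy[0]]);C0=(PL+PR)/2+.054*cx
def c2w(x,y): return C0+x*cx+y*cy
def w2c(p): d=np.array(p)[:2]-C0;return np.array([d@cx,d@cy])
def dark(im,box,v=70):
    x0,y0,x1,y1=box;g=im[y0:y1,x0:x1].max(2)<v
    n,_,s,c=cv2.connectedComponentsWithStats(g.astype(np.uint8));return [((c[i]+[x0,y0]).round(1).tolist(),s[i].tolist()) for i in range(1,n) if s[i,4]>15]
def black(im,box):
    return dark(im,box)
E
python3 - <<'E'
from h import *
im=cv2.imread("pics/top0.png")[:,:,::-1]
print("C0",C0,"cx",cx)
for i,y in enumerate([-.1275,-.0425,.0425,.1275]): print("comp",i,c2w(0,y).round(4))
for b in[(232,175,262,202),(305,178,335,205)]:
    for c,s in dark(im,b,60): w=p2w("top",c,.111);print("lid",c,s,w.round(4),"carrier",w2c(w).round(4))
for l,r in (((160,217),"gl"),((440,241),"gr"),((300,229),"gm")):
    px=(150+l[0]/2.28,120+l[1]/2.28)
    for z in(.035,.06,.08): print(r,z,w2c(p2w("top",px,z)).round(3))
for n,p in dict(tray1=(567,108),tray2=(677,110),tray3=(675,183),tray4=(564,179)).items(): print(n,p2w("top",(150+p[0]/2.28,120+p[1]/2.28),.006).round(3))
for n,p in dict(m1=(496,243),m2=(640,249),m3=(637,326),m4=(493,320)).items(): print(n,p2w("top",(150+p[0]/2.28,120+p[1]/2.28),.003).round(3))
# mallet head top corners z=.083, handle
for n,p in dict(h1=(517,258),h2=(553,258),h3=(553,295),h4=(517,294)).items(): print(n,p2w("top",(150+p[0]/2.28,120+p[1]/2.28),.083).round(3))
for n,p in dict(k1=(555,276),k2=(643,275)).items(): print(n,p2w("top",(150+p[0]/2.28,120+p[1]/2.28),.056).round(3))
for n,p,z in(("amb",(600,57),.16),("amb2",(461,16),.16),("blue",(259,22),.18),("green",(40,259),.17)): print(n,p2w("top",(150+p[0]/2.28,120+p[1]/2.28),z).round(3))
for n,a,b in(("jA",(379.6,162.9),(307.9,169.7)),("jB",(382.4,196.8),(339.3,172.2)),("jC",(472.2,211.2),(363.2,121.1)),("jD",(203.3,237.8),(352.2,335.6)),("pL",(219.2,201.1),(312.4,299.6)),("pR",(340.4,211.5),(346.9,194.1))): print(n,tri(a,b).round(4))
c=c2w(0,.1275);go(c[0],c[1],.25)
E
```

```text
C0 [0.59627358 0.16656017] cx [ 0.99580707 -0.09147834]
comp 0 [0.5846 0.0396]
comp 1 [0.5924 0.1242]
comp 2 [0.6002 0.2089]
comp 3 [0.6079 0.2935]
gl 0.035 [-0.099  0.207]
gl 0.06 [-0.098  0.202]
gl 0.08 [-0.098  0.198]
gr 0.035 [-0.098 -0.208]
gr 0.06 [-0.098 -0.207]
gr 0.08 [-0.098 -0.206]
gm 0.035 [-0.098 -0.   ]
gm 0.06 [-0.098 -0.002]
gm 0.08 [-0.098 -0.004]
tray1 [ 0.679 -0.227  0.006]
tray2 [ 0.675 -0.394  0.006]
tray3 [ 0.565 -0.389  0.006]
tray4 [ 0.572 -0.221  0.006]
m1 [ 0.476 -0.117  0.003]
m2 [ 0.466 -0.335  0.003]
m3 [ 0.35  -0.328  0.003]
m4 [ 0.36  -0.112  0.003]
h1 [ 0.455 -0.14   0.083]
h2 [ 0.455 -0.191  0.083]
h3 [ 0.402 -0.191  0.083]
h4 [ 0.404 -0.139  0.083]
k1 [ 0.428 -0.198  0.056]
k2 [ 0.429 -0.326  0.056]
amb [ 0.733 -0.248  0.16 ]
amb2 [ 0.791 -0.057  0.16 ]
blue [0.78  0.219 0.18 ]
green [0.46  0.515 0.17 ]
jA [ 0.684  -0.1494  0.0997]
jB [ 0.5732 -0.1574  0.0987]
jC [ 0.5251 -0.4481  0.101 ]
jD [0.4446 0.4216 0.1033]
pL [0.5606 0.3621 0.1468]
pR [ 0.5261 -0.0185  0.1471]
tool shift cm [-3.13 -7.4  47.87] axes x [ 0.  0. -1.] y [0.327 0.945 0.   ] z [ 0.945 -0.327  0.   ]
```

```bash
python3 -m handwheel '[[[1,0,0,0,0.12,0,0],[1,0,0,0,0.12,0,0],[1,0,0,0,0.12,0,0],[1,0,0,0,0.12,0,0],[1,0,0,0,0.12,0,0],[1,0,0,0,0.12,0,0],[1,0,0,0,0.12,0,0],[1,0,0,0,0.12,0,0],[1,0,0,0,0.12,0,0],[1,0,0,0,0.12,0,0],[1,0,0,0,0.12,0,0],[1,0,0,0,0.008,0,0],[1,0,0,0,0,0,0]]]' 15
python3 -c "
from h import *
go(.608,.2936,.25);print(arm.get_state()['joint_positions'])"
```

```text
time: 1.93
tool_pos: [0.1796, 0.5198, 0.2187]
orientation: [-0.521, -0.478, 0.521, -0.478]
wrist_force: [0.4, -0.3, -0.2]
gripper_width: 0.093
tool shift cm [-3.13 44.64 18.81] axes x [-0.  0. -1.] y [ 0.996 -0.087 -0.   ] z [-0.087 -0.996 -0.   ]
[1.03520831e+00 2.58568048e-01 1.53500024e+00 3.42432351e-05
 1.34802705e+00 1.12228057e+00]
```

```bash
python3 -m handwheel '[[[0.75,0,3.7,1.55,0,0,0],[0.75,0,3.7,1.55,0,0,0],[0.75,0,3.7,1.55,0,0,0],[0.75,0,3.7,1.55,0,0,0],[0.75,0,3.7,1.55,0,0,0],[0.75,0,3.7,1.55,0,0,0],[0.75,0,3.7,1.55,0,0,0],[0.75,0,3.7,1.55,0,0,0],[0.75,0,3.7,1.55,0,0,0],[0.75,0,3.7,1.55,0,0,0],[0.75,0,3.7,1.55,0,0,0],[0.75,0,3.7,1.55,0,0,0],[0.75,0,0,0,0,0,0]]]'
python3 - <<'E'
from h import *
im=cv2.imread("pics/top0.png")[:,:,::-1]
for p in((243.4,187.1),(320.6,193.2)):
    w=p2w("top",p,.118);print(w.round(4),w2c(w).round(4))
    x,y=map(int,p);print(im[y,x],[ (c,s,p2w("top",c,.116).round(4)) for c,s in dark(im,(x-14,y-14,x+14,y+14),85)])
go(.608,.2936,.25)
E
```

```text
time: 3.02
tool_pos: [0.6113, 0.2896, 0.2172]
orientation: [0.523, 0.475, -0.522, 0.478]
wrist_force: [-0.9, -0.5, -0.2]
gripper_width: 0.07
[0.6057 0.2909 0.118 ] [-0.0019  0.1246]
[78 76 73] [([240.8, 187.2], [4, 3, 18, 25, 207], array([0.6056, 0.2995, 0.116 ])), ([254.7, 190.2], [23, 10, 5, 14, 23], array([0.5957, 0.2549, 0.116 ]))]
[0.585  0.0434 0.118 ] [-0.     -0.1237]
[75 73 69] [([320.5, 192.8], [9, 8, 12, 13, 127], array([0.5864, 0.0437, 0.116 ]))]
tool shift cm [-3.28 -0.36 -0.36] axes x [ 0.002 -0.002 -1.   ] y [ 0.996 -0.092  0.002] z [-0.092 -0.996  0.002]
```

```bash
python3 -m handwheel '[[[0.75,3.5,-0.5,-0.1,0,0,0],[0.75,4,0,0,0,0,0],[0.75,3.5,0,0,0,0,0],[0.75,1.9,0,0,0,0,0],[0.75,0,0,0,0,0,0],[0,0,0,0,0,0,0],[0,0,0,0,0,0,0],[0,0,0,0,0,0,0],[0,0,0,0,0,0,0],[0,0,0,0,0,0,0],[0,0,0,0,0,0,0],[0,-2,0,0,0,0,0],[0,-4,0,0,0,0,0],[0,-4,0,0,0,0,0],[0,-4,0,0,0,0,0],[0,-4,0,0,0,0,0],[0,0,0,0,0,0,0]]]' 20
python3 -c "
from h import *
go(.621,-.350,.088)"
```

```text
time: 4.43
tool_pos: [0.6027, 0.2972, 0.2793]
orientation: [0.526, 0.475, -0.517, 0.479]
wrist_force: [1.2, 0.4, -1.3]
gripper_width: 0.0489
tool shift cm [18.88  7.36 64.4 ] axes x [ 0.013  0.004 -1.   ] y [ 0.996 -0.089  0.012] z [-0.089 -0.996 -0.005]
```

```bash
python3 -m handwheel '[[[0,0,0.46,4.02,0,0,0],[0,0,0.46,4.02,0,0,0],[0,0,0.46,4.02,0,0,0],[0,0,0.46,4.02,0,0,0],[0,0,0.46,4.02,0,0,0],[0,0,0.46,4.02,0,0,0],[0,0,0.46,4.02,0,0,0],[0,0,0.46,4.02,0,0,0],[0,0,0.46,4.02,0,0,0],[0,0,0.46,4.02,0,0,0],[0,0,0.46,4.02,0,0,0],[0,0,0.46,4.02,0,0,0],[0,0,0.46,4.02,0,0,0],[0,0,0.46,4.02,0,0,0],[0,0,0.46,4.02,0,0,0],[0,0,0.46,4.02,0,0,0],[0,0,0,0,0,0,0],[0,0,0,0,0,0,0]]]'
python3 -c "
from h import *
go(.621,-.350,.088);print(arm.get_state()['joint_positions'].round(2))"
```

```text
time: 5.93
tool_pos: [0.6143, -0.3533, 0.2666]
orientation: [-0.523, -0.478, 0.523, -0.474]
wrist_force: [0.3, 0.9, -3.4]
gripper_width: 0.0477
tool shift cm [17.86  0.71 -0.34] axes x [-0.004  0.003 -1.   ] y [ 0.996 -0.094 -0.004] z [-0.094 -0.996 -0.003]
[-0.68  0.54  1.    0.    1.61 -0.59]
```

```bash
python3 -m handwheel '[[[0,4,0.5,-0.3,0,0,0],[0,4,0.2,0,0,0,0],[0,4,0,0,0,0,0],[0,3,0,0,0,0,0],[0,1.5,0,0,0,0,0],[0,0.7,0,0,0,0,0],[0,0.5,0,0,0,0,0],[0,0,0,0,0,0,0]]]'
python3 -c "
from h import *
go(.621,-.350,.088)"
```

```text
time: 6.6
tool_pos: [0.6231, -0.3476, 0.0924]
orientation: [0.522, 0.478, -0.522, 0.477]
wrist_force: [-0.5, 0.2, -2.2]
gripper_width: 0.0474
tool shift cm [ 0.44 -0.19  0.26] axes x [-0.     0.001 -1.   ] y [ 0.996 -0.089 -0.001] z [-0.089 -0.996 -0.001]
```

```bash
python3 -m handwheel '[[[0,0.3,0,0,0,0,0],[0,0.2,0,0,0,0,0],[0,0,0,0,0,0,0],[0.75,0,0,0,0,0,0],[0.75,0,0,0,0,0,0],[0.75,0,0,0,0,0,0],[0.75,-2,0,0,0,0,0],[0.75,-4,0,0,0,0,0],[0.75,-4,0,0,0,0,0],[0.75,-3,0,0,0,0,0]]]'
python3 -m handwheel '[[[0.75,0,-0.7,-3.86,0,0,0],[0.75,0,-0.7,-3.86,0,0,0],[0.75,0,-0.7,-3.86,0,0,0],[0.75,0,-0.7,-3.86,0,0,0],[0.75,0,-0.7,-3.86,0,0,0],[0.75,0,-0.7,-3.86,0,0,0],[0.75,0,-0.7,-3.86,0,0,0],[0.75,0,-0.7,-3.86,0,0,0],[0.75,0,-0.7,-3.86,0,0,0],[0.75,0,-0.7,-3.86,0,0,0],[0.75,0,0,0,0,0,0],[0.75,0,0,0,0,0,0]]]'
python3 - <<'E'
from h import *
im=cams.camera("top")
cv2.imwrite("pics/t2.png",cv2.resize(im[120:270,150:500],None,fx=2.28,fy=2.28,interpolation=cv2.INTER_CUBIC)[:,:,::-1])
go(.585,.0436,.088)
E
```

```text
time: 7.43
tool_pos: [0.6234, -0.3492, 0.2211]
orientation: [0.522, 0.476, -0.522, 0.478]
wrist_force: [0.6, -0.5, 0.8]
gripper_width: 0.0695
time: 8.43
tool_pos: [0.5877, 0.0441, 0.218]
orientation: [0.521, 0.478, -0.521, 0.478]
wrist_force: [-1.3, -0.6, 0.0]
gripper_width: 0.0698
tool shift cm [12.99 -0.32 -0.09] axes x [ 0.001 -0.001 -1.   ] y [ 0.996 -0.088  0.001] z [-0.088 -0.996  0.001]
```

View pics/t2.png

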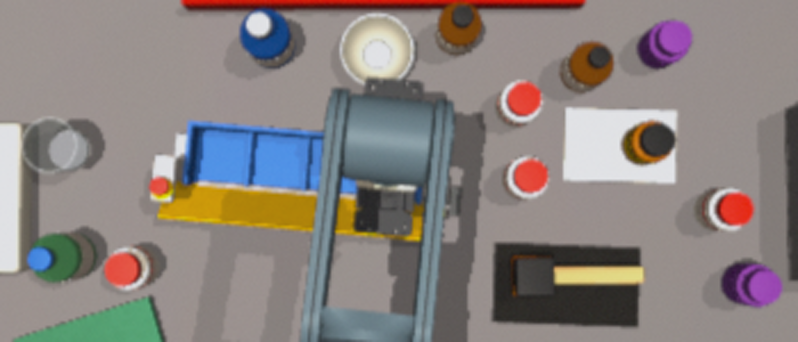

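The first amber stands on the tray's right half (crop 652,142), and nothing else has moved. Next is the second amber.

```bash
python3 -m handwheel '[[[0.75,3.5,-0.3,-0.1,0,0,0],[0.75,4,0,0,0,0,0],[0.75,3.5,0,0,0,0,0],[0.75,1.9,0,0,0,0,0],[0.75,0,0,0,0,0,0],[0,0,0,0,0,0,0],[0,0,0,0,0,0,0],[0,0,0,0,0,0,0],[0,0,0,0,0,0,0],[0,0,0,0,0,0,0],[0,0,0,0,0,0,0],[0,-2,0,0,0,0,0],[0,-4,0,0,0,0,0],[0,-4,0,0,0,0,0],[0,-4,0,0,0,0,0],[0,-4,0,0,0,0,0],[0,0,0,0,0,0,0]]]' 20
python3 -m handwheel '[[[0,0,0.84,3.81,0,0,0],[0,0,0.84,3.81,0,0,0],[0,0,0.84,3.81,0,0,0],[0,0,0.84,3.81,0,0,0],[0,0,0.84,3.81,0,0,0],[0,0,0.84,3.81,0,0,0],[0,0,0.84,3.81,0,0,0],[0,0,0.84,3.81,0,0,0],[0,0,0,0,0,0,0],[0,0,0,0,0,0,0],[0,0,0,0,0,0,0]]]'
python3 -c "
from h import *
go(.627,-.266,.088)"
```

```text
time: 9.9
tool_pos: [0.5883, 0.0432, 0.2777]
orientation: [0.525, 0.473, -0.519, 0.481]
wrist_force: [1.5, -1.0, -1.9]
gripper_width: 0.0477
time: 10.82
tool_pos: [0.624, -0.2659, 0.2672]
orientation: [-0.522, -0.478, 0.522, -0.476]
wrist_force: [-0.2, 0.4, -2.0]
gripper_width: 0.0479
tool shift cm [17.92  0.34  0.02] axes x [-0.002  0.002 -1.   ] y [ 0.996 -0.091 -0.002] z [-0.091 -0.996 -0.002]
```

```bash
python3 -m handwheel '[[[0,4,0.3,0,0,0,0],[0,4,0,0,0,0,0],[0,4,0,0,0,0,0],[0,3,0,0,0,0,0],[0,1.5,0,0,0,0,0],[0,0.8,0,0,0,0,0],[0,0.5,0,0,0,0,0],[0,0,0,0,0,0,0],[0,0.3,0,0,0,0,0],[0,0,0,0,0,0,0],[0.75,0,0,0,0,0,0],[0.75,0,0,0,0,0,0],[0.75,0,0,0,0,0,0],[0.75,-2,0,0,0,0,0],[0.75,-4,0,0,0,0,0],[0.75,-4,0,0,0,0,0],[0.75,-3,0,0,0,0,0]]]'
python3 -m handwheel '[[[0.75,0,-2.1,-3.5,0,0,0],[0.75,0,-2.1,-3.5,0,0,0],[0.75,0,-2.1,-3.4,0,0,0],[0.75,0,0,0,0,0,0],[0.75,0,0,0,0,0,0]]]'
python3 - <<'E'
from h import *
im=cams.camera("top")
for c,s in red(im,20): print(c,s[2:], p2w("top",c,.103).round(3))
go(.573,-.157,.079)
E
```

```text
time: 12.23
tool_pos: [0.6282, -0.2671, 0.2217]
orientation: [0.522, 0.476, -0.522, 0.478]
wrist_force: [0.4, 0.2, 0.4]
gripper_width: 0.0697
time: 12.65
tool_pos: [0.5737, -0.1556, 0.219]
orientation: [0.522, 0.477, -0.521, 0.478]
wrist_force: [0.0, -0.1, 0.8]
gripper_width: 0.0694
[344.0, 88.6] [11, 12, 109] [ 0.929 -0.035  0.103]
[318.0, 90.5] [11, 12, 108] [0.923 0.05  0.103]
[311.9, 120.2] [177, 5, 579] [0.825 0.071 0.103]
[377.9, 163.0] [11, 15, 107] [ 0.683 -0.143  0.103]
[546.5, 177.2] [12, 9, 91] [ 0.634 -0.692  0.103]
[219.2, 201.1] [7, 7, 38] [0.562 0.371 0.103]
[472.2, 211.2] [15, 13, 166] [ 0.525 -0.447  0.103]
[340.5, 211.4] [6, 7, 33] [ 0.527 -0.021  0.103]
[15.0, 221.0] [1, 23, 23] [0.501 1.027 0.103]
[203.3, 237.8] [15, 14, 164] [0.444 0.422 0.103]
tool shift cm [ 1.399e+01 -1.800e-01 -1.000e-02] axes x [ 0.002 -0.001 -1.   ] y [ 0.996 -0.089  0.002] z [-0.089 -0.996  0.001]
```

```bash
python3 -m handwheel '[[[0.75,4,-0.2,0,0,0,0],[0.75,4,0,0,0,0,0],[0.75,4,0,0,0,0,0],[0.75,1.9,0,0,0,0,0],[0.75,0,0,0,0,0,0],[0,0,0,0,0,0,0],[0,0,0,0,0,0,0],[0,0,0,0,0,0,0],[0,0,0,0,0,0,0],[0,0,0,0,0,0,0],[0,0,0,0,0,0,0],[0,-2,0,0,0,0,0],[0,-4,0,0,0,0,0],[0,-4,0,0,0,0,0],[0,-4,0,0,0,0,0],[0,-4,0,0,0,0,0],[0,-1,0,0,0,0,0],[0,0,0,0,0,0,0]]]' 20
python3 -m handwheel '[[[0,0,-0.1,-3.9,0,0,0],[0,0,-0.1,-3.9,0,0,0],[0,0,-0.1,-3.9,0,0,0],[0,0,-0.2,-3.9,0,0,0],[0,0,-0.2,-3.9,0,0,0],[0,0,0,0,0,0,0],[0,0,0,0,0,0,0]]]'
python3 -c "
from h import *
go(.5846,.0396,.088)"
```

```text
time: 14.2
tool_pos: [0.5736, -0.1577, 0.2724]
orientation: [0.523, 0.475, -0.521, 0.479]
wrist_force: [0.9, 0.4, -3.7]
gripper_width: 0.0479
time: 14.78
tool_pos: [0.5809, 0.0404, 0.2651]
orientation: [-0.52, -0.48, 0.522, -0.476]
wrist_force: [-0.9, -0.4, -2.9]
gripper_width: 0.0474
tool shift cm [17.71  0.48  0.05] axes x [-0.006  0.001 -1.   ] y [ 0.996 -0.085 -0.006] z [-0.085 -0.996 -0.   ]
```

```bash
python3 -m handwheel '[[[0,4,0.4,0,0,0,0],[0,4,0.1,0,0,0,0],[0,4,0,0,0,0,0],[0,3,0,0,0,0,0],[0,1.5,0,0,0,0,0],[0,0.6,0,0,0,0,0],[0,0.4,0,0,0,0,0],[0,0,0,0,0,0,0],[0,0.3,0,0,0,0,0],[0,0,0,0,0,0,0]]]'
python3 -m handwheel '[[[0.7,0,0,0,0,0,0],[0.7,0,0,0,0,0,0],[0.7,0,0,0,0,0,0],[0.7,-2,0,0,0,0,0],[0.7,-4,0,0,0,0,0],[0.7,-4,0,0,0,0,0],[0.7,-3,0,0,0,0,0],[0.7,0,3.5,2,0,0,0],[0.7,0,3.5,2,0,0,0],[0.7,0,1,4,0,0,0],[0.7,0,0,0,0,0,0]]]'
python3 - <<'E'
from h import *
im=cams.camera("top")
for c,s in red(im,20): print(c,s[2:], p2w("top",c,.103).round(3))
cv2.imwrite("pics/t3.png",cv2.resize(im[120:270,150:500],None,fx=2.28,fy=2.28,interpolation=cv2.INTER_CUBIC)[:,:,::-1])
go(.684,-.1494,.079)
E
```

```text
time: 15.62
tool_pos: [0.5885, 0.0368, 0.0916]
orientation: [0.522, 0.476, -0.522, 0.478]
wrist_force: [-0.8, -0.0, -3.7]
gripper_width: 0.0477
time: 16.53
tool_pos: [0.6623, -0.0565, 0.2206]
orientation: [-0.522, -0.474, 0.523, -0.477]
wrist_force: [-0.7, 0.4, 0.0]
gripper_width: 0.0648
[344.0, 88.6] [11, 12, 109] [ 0.929 -0.035  0.103]
[318.0, 90.5] [11, 12, 108] [0.923 0.05  0.103]
[312.1, 120.2] [177, 5, 578] [0.825 0.07  0.103]
[546.5, 177.2] [13, 9, 92] [ 0.634 -0.692  0.103]
[320.6, 192.5] [11, 13, 107] [0.588 0.043 0.103]
[219.2, 201.1] [7, 7, 38] [0.562 0.371 0.103]
[472.2, 211.2] [15, 13, 166] [ 0.525 -0.447  0.103]
[340.4, 211.5] [6, 6, 31] [ 0.526 -0.02   0.103]
[203.3, 237.8] [15, 14, 164] [0.444 0.422 0.103]
tool shift cm [14.16  3.17  9.31] axes x [ 0.001 -0.001 -1.   ] y [ 0.996 -0.094  0.001] z [-0.094 -0.996  0.001]
```

View pics/t3.png

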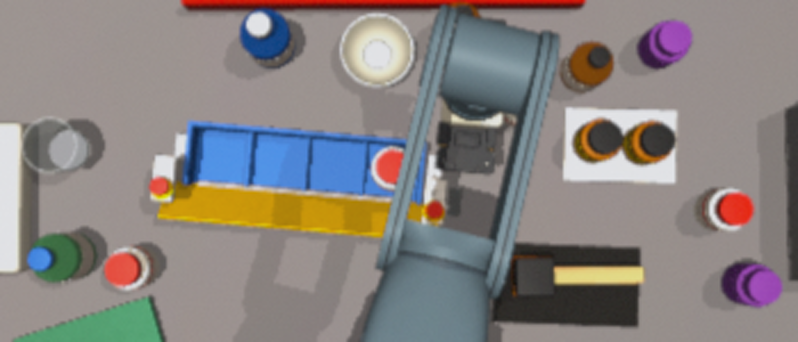

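Two ambers stand on the tray (crop 600,140 and 652,142), and a white jar is in compartment 0 (crop 390,168). Next is the jar at (0.684, -0.149).

```bash
python3 -m handwheel '[[[0.75,0,1,3.1,0,0,0],[0.75,0,1.1,3.1,0,0,0],[0.75,0,1.1,3.1,0,0,0],[0.75,0,0,0,0,0,0],[0.75,4,0,0,0,0,0],[0.75,4,0,0,0,0,0],[0.75,4,0,0,0,0,0],[0.75,2.1,0,0,0,0,0],[0.75,0,0,0,0,0,0],[0,0,0,0,0,0,0],[0,0,0,0,0,0,0],[0,0,0,0,0,0,0],[0,0,0,0,0,0,0],[0,0,0,0,0,0,0],[0,0,0,0,0,0,0],[0,-2,0,0,0,0,0],[0,-4,0,0,0,0,0],[0,-4,0,0,0,0,0],[0,-4,0,0,0,0,0],[0,-4,0,0,0,0,0]]]' 20
python3 -m handwheel '[[[0,-1,0,0,0,0,0],[0,0,0,0,0,0,0]]]'
python3 -c "
from h import *
go(.5924,.1242,.088)"
```

```text
time: 18.25
tool_pos: [0.6829, -0.1449, 0.2611]
orientation: [-0.522, -0.477, 0.522, -0.477]
wrist_force: [1.5, -0.6, -3.6]
gripper_width: 0.0477
time: 18.42
tool_pos: [0.6853, -0.1458, 0.2745]
orientation: [0.523, 0.474, -0.521, 0.48]
wrist_force: [-0.4, -0.5, -3.2]
gripper_width: 0.0476
tool shift cm [ 18.5  -11.83 -26.1 ] axes x [ 0.008 -0.003 -1.   ] y [ 0.996 -0.09   0.008] z [-0.09  -0.996  0.002]
```

```bash
python3 -m handwheel '[[[0,0,-1.5,-3.26,0,0,0],[0,0,-1.5,-3.26,0,0,0],[0,0,-1.5,-3.26,0,0,0],[0,0,-1.5,-3.26,0,0,0],[0,0,-1.5,-3.26,0,0,0],[0,0,-1.5,-3.26,0,0,0],[0,0,-1.5,-3.26,0,0,0],[0,0,-1.3,-3.26,0,0,0],[0,0,0,0,0,0,0],[0,0,0,0,0,0,0]]]'
python3 -c "
from h import *
go(.5924,.1242,.088)"
```

```text
time: 19.25
tool_pos: [0.5875, 0.1272, 0.2667]
orientation: [-0.52, -0.479, 0.522, -0.477]
wrist_force: [0.1, -1.2, -4.5]
gripper_width: 0.0474
tool shift cm [17.87  0.6   0.24] axes x [-0.005 -0.    -1.   ] y [ 0.996 -0.086 -0.005] z [-0.086 -0.996  0.001]
```

```bash
python3 -m handwheel '[[[0,4,0.5,0.2,0,0,0],[0,4,0.1,0,0,0,0],[0,4,0,0,0,0,0],[0,3,0,0,0,0,0],[0,1.5,0,0,0,0,0],[0,0.8,0,0,0,0,0],[0,0.4,0,0,0,0,0],[0,0,0,0,0,0,0],[0,0.4,0,0,0,0,0],[0,0,0,0,0,0,0],[0.7,0,0,0,0,0,0],[0.7,0,0,0,0,0,0],[0.7,0,0,0,0,0,0],[0.7,-2,0,0,0,0,0],[0.7,-4,0,0,0,0,0],[0.7,-4,0,0,0,0,0],[0.7,-3,0,0,0,0,0]]]'
python3 -m handwheel '[[[0.7,0,-2.1,-3.5,0,0,0],[0.7,0,-2.1,-3.5,0,0,0],[0.7,0,-2.1,-3.5,0,0,0],[0.7,0,-2.1,-3.5,0,0,0],[0.7,0,-2.1,-3.5,0,0,0],[0.7,0,-2.1,-3.5,0,0,0],[0.7,0,-2.1,-3.5,0,0,0],[0.7,0,-2.1,-3.5,0,0,0],[0.7,0,0,0,0,0,0],[0.7,0,0,0,0,0,0]]]'
python3 - <<'E'
from h import *
im=cams.camera("top")
for c,s in red(im,20): print(c,s[2:], p2w("top",c,.103).round(3))
im=cams.camera("side")
for c,s in red(im,20): print("side",c,s[2:])
go(.4446,.4216,.079)
E
```

```text
time: 20.67
tool_pos: [0.5963, 0.1227, 0.222]
orientation: [0.523, 0.476, -0.521, 0.478]
wrist_force: [0.5, -0.1, 0.4]
gripper_width: 0.0651
time: 21.5
tool_pos: [0.452, 0.4186, 0.2186]
orientation: [0.521, 0.478, -0.521, 0.478]
wrist_force: [1.0, -0.7, 0.8]
gripper_width: 0.0652
[344.0, 88.6] [11, 12, 109] [ 0.929 -0.035  0.103]
[318.0, 90.5] [11, 12, 108] [0.923 0.05  0.103]
[311.9, 120.2] [177, 5, 582] [0.825 0.071 0.103]
[546.5, 177.2] [12, 9, 92] [ 0.634 -0.692  0.103]
[16.0, 185.0] [1, 23, 23] [0.617 1.027 0.103]
[297.5, 190.6] [14, 14, 143] [0.595 0.118 0.103]
[321.9, 192.8] [13, 13, 139] [0.587 0.039 0.103]
[219.2, 201.1] [7, 7, 38] [0.562 0.371 0.103]
[472.2, 211.2] [15, 13, 166] [ 0.525 -0.447  0.103]
[340.4, 211.5] [6, 6, 31] [ 0.526 -0.02   0.103]
[203.5, 237.8] [14, 13, 163] [0.444 0.421 0.103]
[14.0, 257.0] [1, 23, 23] [0.386 1.027 0.103]
[11.0, 364.5] [1, 22, 22] [0.047 1.027 0.103]
side [454.1, 2.4] [7, 6, 36]
side [487.6, 14.8] [13, 11, 111]
side [421.6, 15.3] [7, 8, 49]
side [380.7, 63.3] [9, 10, 69]
side [450.7, 69.6] [8, 9, 53]
side [345.6, 72.2] [8, 10, 64]
side [485.3, 74.7] [12, 11, 92]
side [363.1, 121.1] [13, 13, 133]
side [272.1, 162.4] [7, 14, 43]
side [231.8, 176.2] [12, 13, 123]
side [253.8, 210.0] [19, 45, 159]
side [224.7, 198.7] [12, 13, 124]
side [323.7, 214.0] [14, 16, 142]
side [317.9, 232.2] [16, 17, 209]
side [230.1, 272.4] [23, 64, 213]
side [311.6, 300.8] [8, 7, 31]
side [352.1, 335.6] [18, 21, 297]
tool shift cm [13.96 -0.95 -0.46] axes x [ 0.001 -0.001 -1.   ] y [ 0.996 -0.089  0.001] z [-0.089 -0.996  0.001]
```

```bash
python3 -m handwheel '[[[0.75,4,-0.9,-0.4,0,0,0],[0.75,4,0,0,0,0,0],[0.75,4,0,0,0,0,0],[0.75,1.9,0,0,0,0,0],[0.75,0,0,0,0,0,0],[0,0,0,0,0,0,0],[0,0,0,0,0,0,0],[0,0,0,0,0,0,0],[0,0,0,0,0,0,0],[0,0,0,0,0,0,0],[0,0,0,0,0,0,0],[0,-2,0,0,0,0,0],[0,-4,0,0,0,0,0],[0,-4,0,0,0,0,0],[0,-4,0,0,0,0,0],[0,-4,0,0,0,0,0],[0,-1,0,0,0,0,0],[0,0,0,0,0,0,0],[0,0,0,0,0,0,0]]]' 20
python3 -c "
from h import *
go(.6079,.2935,.088)"
```

```text
time: 23.18
tool_pos: [0.4442, 0.4212, 0.2686]
orientation: [-0.522, -0.477, 0.522, -0.477]
wrist_force: [0.1, 0.4, -4.1]
gripper_width: 0.0479
tool shift cm [18.05 17.47 11.24] axes x [-0.001 -0.001 -1.   ] y [ 0.996 -0.09  -0.001] z [-0.09  -0.996  0.001]
```

```bash
python3 -m handwheel '[[[0,0,3.2,2.1,0,0,0],[0,0,3.2,2.1,0,0,0],[0,0,3.2,2.1,0,0,0],[0,0,3.2,2.1,0,0,0],[0,0,3.2,2.1,0,0,0],[0,0,1.4,0.7,0,0,0],[0,0,0,0,0,0,0],[0,0,0,0,0,0,0],[0,0,0,0,0,0,0]]]'
python3 -c "
from h import *
go(.6079,.2935,.088)"
```

```text
time: 23.93
tool_pos: [0.6063, 0.2945, 0.2666]
orientation: [-0.52, -0.478, 0.524, -0.476]
wrist_force: [-0.6, 0.2, -3.2]
gripper_width: 0.0476
tool shift cm [17.86  0.27  0.06] axes x [-0.005 -0.001 -1.   ] y [ 0.996 -0.09  -0.005] z [-0.09  -0.996  0.001]
```

```bash
python3 -m handwheel '[[[0,4,0.2,0,0,0,0],[0,4,0,0,0,0,0],[0,4,0,0,0,0,0],[0,3,0,0,0,0,0],[0,1.5,0,0,0,0,0],[0,0.8,0,0,0,0,0],[0,0.4,0,0,0,0,0],[0,0,0,0,0,0,0],[0,0.4,0,0,0,0,0],[0,0,0,0,0,0,0],[0.7,0,0,0,0,0,0],[0.7,0,0,0,0,0,0],[0.7,0,0,0,0,0,0],[0.7,-2,0,0,0,0,0],[0.7,-4,0,0,0,0,0],[0.7,-4,0,0,0,0,0],[0.7,-3,0,0,0,0,0]]]'
python3 -m handwheel '[[[0.7,0,-0.1,3.9,0,0,0],[0.7,0,-0.1,3.9,0,0,0],[0.7,0,-0.1,3.9,0,0,0],[0.7,0,-0.1,3.9,0,0,0],[0.7,0,-0.1,3.9,0,0,0],[0.7,0,-0.1,3.9,0,0,0],[0.7,0,-0.1,3.9,0,0,0],[0.7,0,-0.1,3.9,0,0,0],[0.7,0,-0.1,3.9,0,0,0],[0.7,0,-0.1,3.9,0,0,0],[0.7,0,-0.1,3.9,0,0,0],[0.7,0,-0.1,3.9,0,0,0],[0.7,0,-0.1,3.9,0,0,0],[0.7,0,-0.1,3.9,0,0,0],[0.7,0,-0.1,3.9,0,0,0],[0.7,0,-0.1,3.9,0,0,0],[0.7,0,0,3.9,0,0,0],[0.7,0,0,3.9,0,0,0],[0.7,0,0,3.9,0,0,0],[0.7,0,0,0,0,0,0]]]'
python3 - <<'E'
from h import *
im=cams.camera("top")
for c,s in red(im,20): print(c,s[2:], p2w("top",c,.103).round(3))
im=cams.camera("side")
for c,s in red(im,20): 
    if s[1]>90: print("side",c,s[2:])
go(.5251,-.448,.079)
E
```

```text
time: 25.35
tool_pos: [0.6107, 0.2941, 0.2224]
orientation: [0.523, 0.476, -0.521, 0.478]
wrist_force: [1.1, 0.2, 0.3]
gripper_width: 0.0652
time: 27.02
tool_pos: [0.5249, -0.4504, 0.2179]
orientation: [-0.522, -0.475, 0.525, -0.476]
wrist_force: [-0.9, 0.8, -0.8]
gripper_width: 0.065
[344.0, 88.6] [11, 12, 109] [ 0.929 -0.035  0.103]
[318.0, 90.5] [11, 12, 108] [0.923 0.05  0.103]
[311.9, 120.2] [177, 5, 591] [0.825 0.071 0.103]
[547.3, 176.8] [11, 9, 78] [ 0.636 -0.695  0.103]
[16.0, 185.0] [1, 23, 23] [0.617 1.027 0.103]
[241.8, 186.0] [15, 13, 158] [0.61  0.298 0.103]
[297.5, 190.6] [14, 14, 144] [0.595 0.118 0.103]
[321.9, 192.8] [13, 13, 139] [0.587 0.039 0.103]
[219.2, 201.1] [7, 7, 38] [0.562 0.371 0.103]
[472.2, 211.2] [15, 14, 170] [ 0.525 -0.447  0.103]
[340.4, 211.5] [6, 6, 31] [ 0.526 -0.02   0.103]
[14.0, 259.0] [1, 27, 27] [0.379 1.026 0.103]
[13.0, 292.0] [1, 23, 23] [0.275 1.027 0.103]
side [363.0, 121.4] [13, 12, 124]
side [272.0, 162.4] [7, 14, 44]
side [231.8, 176.2] [12, 13, 122]
side [253.7, 210.1] [19, 45, 155]
side [224.7, 198.7] [12, 13, 123]
side [347.0, 194.3] [7, 6, 34]
side [325.0, 213.1] [15, 16, 186]
side [317.9, 232.2] [16, 17, 210]
side [230.3, 271.5] [23, 62, 206]
side [300.3, 282.3] [17, 18, 250]
side [312.4, 299.6] [8, 10, 62]
tool shift cm [13.91 -0.09  0.38] axes x [-0.  0. -1.] y [ 0.996 -0.093 -0.   ] z [-0.093 -0.996 -0.   ]
```

```bash
python3 -m handwheel '[[[0.75,4,0,0.1,0,0,0],[0.75,4,0,0,0,0,0],[0.75,4,0,0,0,0,0],[0.75,1.9,0,0,0,0,0],[0.75,0,0,0,0,0,0],[0,0,0,0,0,0,0],[0,0,0,0,0,0,0],[0,0,0,0,0,0,0],[0,0,0,0,0,0,0],[0,0,0,0,0,0,0],[0,0,0,0,0,0,0],[0,-2,0,0,0,0,0],[0,-4,0,0,0,0,0],[0,-4,0,0,0,0,0],[0,-4,0,0,0,0,0],[0,-4,0,0,0,0,0],[0,-1,0,0,0,0,0],[0,0,0,0,0,0,0],[0,0,0,0,0,0,0]]]' 20
python3 -m handwheel '[[[0,0,0.1,-3.88,0,0,0],[0,0,0.1,-3.88,0,0,0],[0,0,0.1,-3.88,0,0,0],[0,0,0.1,-3.88,0,0,0],[0,0,0.1,-3.88,0,0,0],[0,0,0.1,-3.88,0,0,0],[0,0,0.1,-3.88,0,0,0],[0,0,0.1,-3.88,0,0,0],[0,0,0.1,-3.88,0,0,0],[0,0,0.1,-3.88,0,0,0],[0,0,0.1,-3.88,0,0,0],[0,0,0.1,-3.88,0,0,0],[0,0,0.1,-3.88,0,0,0],[0,0,0.1,-3.88,0,0,0],[0,0,0,-3.88,0,0,0],[0,0,0,-3.88,0,0,0],[0,0,0,-3.88,0,0,0],[0,0,0,0,0,0,0],[0,0,0,0,0,0,0],[0,0,0,0,0,0,0]]]'
python3 -c "
from h import *
go(.6002,.2089,.088)"
```

```text
time: 28.7
tool_pos: [0.5271, -0.4433, 0.269]
orientation: [0.522, 0.477, -0.522, 0.477]
wrist_force: [0.1, -0.2, -3.5]
gripper_width: 0.048
time: 30.37
tool_pos: [0.5992, 0.212, 0.2663]
orientation: [-0.52, -0.478, 0.524, -0.476]
wrist_force: [-0.5, 0.0, -3.7]
gripper_width: 0.0477
tool shift cm [17.83  0.22  0.26] axes x [-0.005 -0.002 -1.   ] y [ 0.996 -0.089 -0.005] z [-0.089 -0.996  0.002]
```

```bash
python3 -m handwheel '[[[0,4,0.2,0.2,0,0,0],[0,4,0,0,0,0,0],[0,4,0,0,0,0,0],[0,3,0,0,0,0,0],[0,1.5,0,0,0,0,0],[0,0.8,0,0,0,0,0],[0,0.4,0,0,0,0,0],[0,0,0,0,0,0,0],[0,0.4,0,0,0,0,0],[0,0,0,0,0,0,0],[0.7,0,0,0,0,0,0],[0.7,0,0,0,0,0,0],[0.7,0,0,0,0,0,0],[0.7,-2,0,0,0,0,0],[0.7,-4,0,0,0,0,0],[0.7,-4,0,0,0,0,0],[0.7,-3,0,0,0,0,0]]]'
python3 -m handwheel '[[[0,0,-3.6,1,0,0,0],[0,0,-3.6,1,0,0,0],[0,0,-3.6,1,0,0,0],[0,0,-3.2,1,0,0,0],[0,0,0,0,0,0,0],[0,0,0,0,0,0,0]]]' 10
python3 - <<'E'
from h import *
im=cams.camera("top");si=cams.camera("side")
for c,s in red(im,20): 
    w=p2w("top",c,.111);print(c,s[2:], w.round(3),w2c(w).round(3))
cv2.imwrite("pics/t4.png",cv2.resize(np.hstack([im[120:270,180:480],si[120:370:,200:500][50:200]]),None,fx=1.33,fy=1.33)[:,:,::-1])
p=c2w(-.14,0);go(p[0],p[1],.045);print(w2c(arm.get_state()["tool_pos"]))
E
```

```text
time: 31.78
tool_pos: [0.603, 0.2102, 0.2221]
orientation: [0.523, 0.476, -0.521, 0.478]
wrist_force: [0.9, 0.3, 0.1]
gripper_width: 0.0652
time: 32.28
tool_pos: [0.458, 0.1827, 0.2195]
orientation: [0.522, 0.477, -0.521, 0.477]
wrist_force: [0.1, 0.3, 0.5]
gripper_width: 0.0298
[343.9, 88.6] [11, 12, 110] [ 0.927 -0.034  0.111] [ 0.347 -0.17 ]
[318.0, 90.5] [11, 12, 108] [0.921 0.05  0.111] [ 0.334 -0.086]
[312.0, 120.2] [177, 5, 579] [0.823 0.07  0.111] [ 0.235 -0.075]
[16.0, 183.5] [1, 24, 24] [0.621 1.022 0.111] [-0.053  0.854]
[546.5, 177.1] [13, 9, 91] [ 0.634 -0.688  0.111] [ 0.116 -0.848]
[241.8, 186.0] [15, 13, 158] [0.61  0.297 0.111] [0.002 0.131]
[270.4, 188.2] [14, 14, 147] [0.602 0.205 0.111] [0.002 0.039]
[297.5, 190.6] [14, 14, 145] [0.594 0.118 0.111] [ 0.002 -0.049]
[321.9, 192.8] [13, 13, 139] [0.587 0.039 0.111] [ 0.002 -0.128]
[219.2, 201.1] [7, 7, 38] [0.561 0.37  0.111] [-0.053  0.199]
[15.0, 220.5] [1, 24, 24] [0.503 1.022 0.111] [-0.172  0.843]
[340.4, 211.5] [6, 6, 31] [ 0.526 -0.02   0.111] [-0.053 -0.192]
[14.0, 256.5] [1, 22, 22] [0.388 1.022 0.111] [-0.286  0.832]
tool shift cm [17.45 -0.37  0.4 ] axes x [ 0.002  0.    -1.   ] y [ 0.996 -0.09   0.002] z [-0.09  -0.996 -0.001]
[-0.1367226   0.00385634]
```

View pics/t4.png

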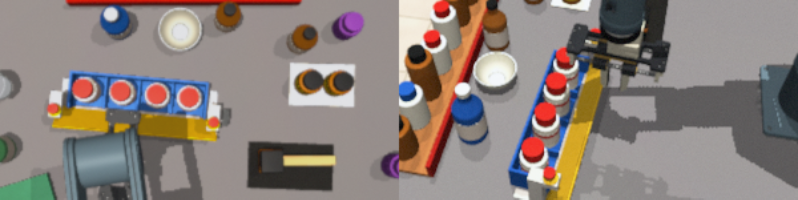

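All four white jars stand in compartments 0–3, both ambers are on the tray, and the gate is still open. Next I push the gate from the front.

```bash
python3 -m handwheel '[[[0,4,-0.6,0.3,0,0,0],[0,4,0,0,0,0,0],[0,4,0,0,0,0,0],[0,3.5,0,0,0,0,0],[0,2,0,0,0,0,0],[0,0,0,0,0,0,0],[0,-0.3,1,0,0,0,0],[0,-0.3,1,0,0,0,0],[0,-0.3,1,0,0,0,0]]]' 10
python3 -m handwheel '[[[0,-0.3,1,0,0,0,0],[0,-0.3,1,0,0,0,0],[0,0,0,0,0,0,0]]]'
python3 -c "
from h import *
print(w2c(arm.get_state()['tool_pos']))"
```

```text
time: 33.13
tool_pos: [0.486, 0.1779, 0.055]
orientation: [0.523, 0.476, -0.521, 0.478]
wrist_force: [-16.7, 2.1, 16.2]
gripper_width: 0.0004
time: 33.38
tool_pos: [0.5061, 0.176, 0.0619]
orientation: [0.523, 0.476, -0.521, 0.478]
wrist_force: [-3.8, 0.1, 4.0]
gripper_width: 0.0003
[-0.0906773   0.00118556]
```

```bash
python3 -m handwheel '[[[0,0,0.7,0,0,0,0],[0,0,0.7,0,0,0,0],[0,0,0.6,0,0,0,0],[0,0,0.4,0,0,0,0],[0,0,0,0,0,0,0]]]'
python3 -m handwheel '[[[0,0,0.3,0,0,0,0],[0,0,0.2,0,0,0,0],[0,0,0,0,0,0,0]]]'
python3 -c "
from h import *
print(w2c(arm.get_state()['tool_pos']))"
```

```text
time: 33.8
tool_pos: [0.5291, 0.1735, 0.0597]
orientation: [0.523, 0.476, -0.521, 0.478]
wrist_force: [-0.4, 0.8, 0.1]
gripper_width: 0.0007
time: 34.05
tool_pos: [0.5328, 0.1731, 0.0589]
orientation: [0.522, 0.477, -0.522, 0.477]
wrist_force: [0.2, -0.7, 0.6]
gripper_width: 0.0004
[-0.0637939   0.00069039]
```

```bash
python3 -m handwheel '[[[0,0,0.3,0,0,0,0],[0,0,0.2,0,0,0,0],[0,0,0.2,0,0,0,0],[0,0,0,0,0,0,0]]]'
python3 -m handwheel '[[[0,0,-3,0,0,0,0],[0,0,-4,0,0,0,0],[0,-4,0,0,0,0,0],[0,-4,0,0,0,0,0],[0,-4,0,0,0,0,0],[1,-3,0,4,0,0,0],[1,0,0,4,0,0,0],[1,0,0,4,0,0,0],[1,0,0,4,0,0,0],[1,0,0,0,0,0,0]]]'
python3 - <<'E'
from h import *
im=cams.camera("top");si=cams.camera("side")
cv2.imwrite("pics/t5.png",np.vstack([cv2.resize(im[165:275,190:450],(800,338),interpolation=cv2.INTER_CUBIC),cv2.resize(si[180:335,270:470],(330,256),interpolation=cv2.INTER_CUBIC)@np.eye(3) if 0 else np.pad(cv2.resize(si[180:335,270:470],(330,256),interpolation=cv2.INTER_CUBIC),((0,0),(0,470),(0,0)))])[:,:,::-1])
print(find("top","mallet"),find("top","gate_edge"),find("side","mallet"))
E
```

```text
time: 34.38
tool_pos: [0.5362, 0.1727, 0.0586]
orientation: [-0.521, -0.478, 0.523, -0.476]
wrist_force: [-10.1, 0.5, 8.9]
gripper_width: 0.0008
time: 35.22
tool_pos: [0.4557, 0.0197, 0.2041]
orientation: [-0.523, -0.474, 0.524, -0.477]
wrist_force: [0.1, 0.4, 0.9]
gripper_width: 0.0289
[(0.71, [404.8, 240.0, 59.6, 17.1])] [(0.58, [276.5, 203.4, 80.7, 9.4])] [(0.68, [334.7, 143.4, 17.1, 22.9]), (0.66, [270.0, 188.5, 23.7, 38.4]), (0.51, [380.7, 189.6, 14.5, 23.5])]
```

View pics/t5.png

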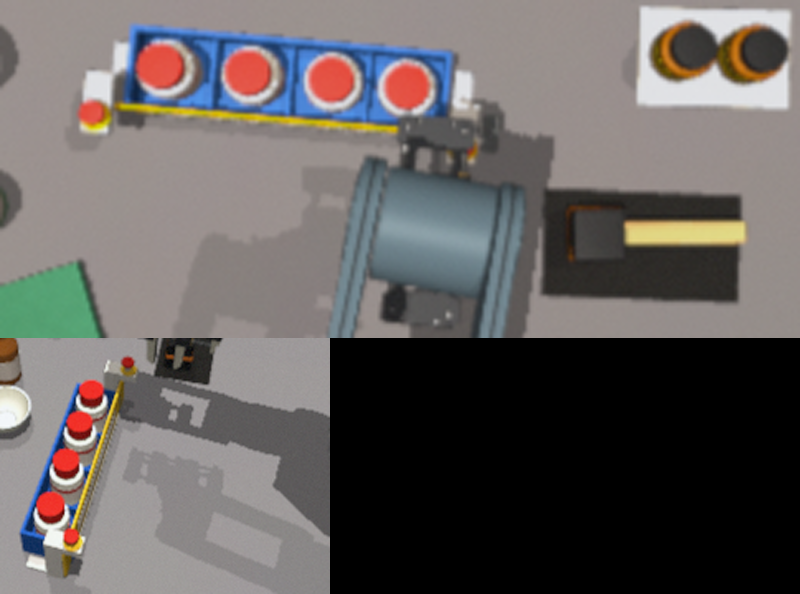

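The gate shows as a thin vertical line at the carrier front, and the fingers met about 10 N at its stop, so it is shut. The mallet head is at crop (599,234), with its handle pointing right. Next I grip the head itself, with jaws along world x.

```bash
python3 - <<'E'
from h import *
f=lambda u,v:(190+u*.325,165+v*110/338)
for p,z in(((599,234),.083),((625,232),.056),((745,233),.056),((544,190),.003),((741,196),.003),((737,300),.003),((544,294),.003)): print(p2w("top",f(*p),z).round(4))
go(.429,-.168,.12)
E
python3 -m handwheel '[[[1,0,-0.8,4,-0.045,0,0],[1,0,-0.8,4,-0.045,0,0],[1,0,-0.2,4,0,0,0],[1,0,0,4,0,0,0],[1,0,0,0,0,0,0],[1,0,0,0,0,0,0]]]'
python3 -c "
from h import *
go(.429,-.168,.044)"
```

```text
[ 0.429  -0.1652  0.083 ]
[ 0.4298 -0.1969  0.056 ]
[ 0.428  -0.3267  0.056 ]
[ 0.4748 -0.1149  0.003 ]
[ 0.467  -0.3351  0.003 ]
[ 0.3513 -0.3287  0.003 ]
[ 0.3592 -0.1137  0.003 ]
tool shift cm [ 8.35 -0.9  19.66] axes x [ 0.  0. -1.] y [ 0.996 -0.089  0.   ] z [-0.089 -0.996 -0.   ]
time: 35.97
tool_pos: [0.4323, -0.1331, 0.2034]
orientation: [0.501, 0.5, -0.5, 0.499]
wrist_force: [-0.1, -0.1, -0.4]
gripper_width: 0.0889
tool shift cm [15.94 -0.33  3.5 ] axes x [-0.  0. -1.] y [ 1.    -0.002 -0.   ] z [-0.002 -1.    -0.   ]
```

```bash
python3 -m handwheel '[[[1,0,-0.3,3.5,0,0,0],[1,4,0,0,0,0,0],[1,4,0,0,0,0,0],[1,4,0,0,0,0,0],[1,2.5,0,0,0,0,0],[1,1.4,0,0,0,0,0],[1,0,0,0,0,0,0],[0,0,0,0,0,0,0],[0,0,0,0,0,0,0],[0,0,0,0,0,0,0],[0,0,0,0,0,0,0],[0,0,0,0,0,0,0],[0,0,0,0,0,0,0],[0,0,0,0,0,0,0]]]' 45
python3 -c "
from h import *
go(.429,-.168,.044)"
python3 -m handwheel '[[[0,-3,0,0,0,0,0],[0,-4,0,0,0,0,0],[0,-4,0,0,0,0,0],[0,-4,0,0,0,0,0],[0,-4,0,0,0,0,0],[0,-1,0,0,0,0,0],[0,0,0,0,0,0,0],[0,0,0,0,0,0,0]]]'
python3 -c "
from h import *
go(.5258,-.019,.2)"
```

```text
time: 37.13
tool_pos: [0.4297, -0.1681, 0.0455]
orientation: [0.5, 0.499, -0.5, 0.501]
wrist_force: [0.8, 1.1, 3.7]
gripper_width: 0.0557
tool shift cm [ 0.15 -0.07 -0.01] axes x [ 0.002 -0.001 -1.   ] y [ 1.    -0.001  0.002] z [-0.001 -1.     0.001]
time: 37.8
tool_pos: [0.4281, -0.1672, 0.2434]
orientation: [0.5, 0.5, -0.5, 0.499]
wrist_force: [-0.1, -0.2, -4.2]
gripper_width: 0.0559
tool shift cm [  4.34   9.77 -14.82] axes x [-0.001  0.001 -1.   ] y [ 1.    -0.    -0.001] z [-0.    -1.    -0.001]
```

```bash
python3 -m handwheel '[[[0,0,1.95,-2.9,0,0,0],[0,0,1.95,-2.9,0,0,0],[0,0,1.95,-2.9,0,0,0],[0,0,1.95,-2.9,0,0,0],[0,0,1.95,-2.9,0,0,0],[0,0,0,0,0,0,0],[0,0,0,0,0,0,0],[0,2,0,0,0,0,0],[0,1.5,0,0,0,0,0],[0,0,0,0,0,0,0]]]'
python3 -c "
from h import *
go(.5258,-.022,.1725)"
```

```text
time: 38.63
tool_pos: [0.5225, -0.0229, 0.2044]
orientation: [0.498, 0.503, -0.502, 0.497]
wrist_force: [-1.4, -1.2, -3.2]
gripper_width: 0.0557
tool shift cm [ 3.19  0.36 -0.08] axes x [-0.01   0.002 -1.   ] y [ 1.    -0.001 -0.01 ] z [-0.001 -1.    -0.002]
```

Run:
```python
from h import *
im=cams.camera("side");cv2.imwrite("pics/s6.png",cv2.resize(im[130:270,270:450],(720,560),interpolation=cv2.INTER_CUBIC)[:,:,::-1])
```

```text
(no output)
```

View pics/s6.png

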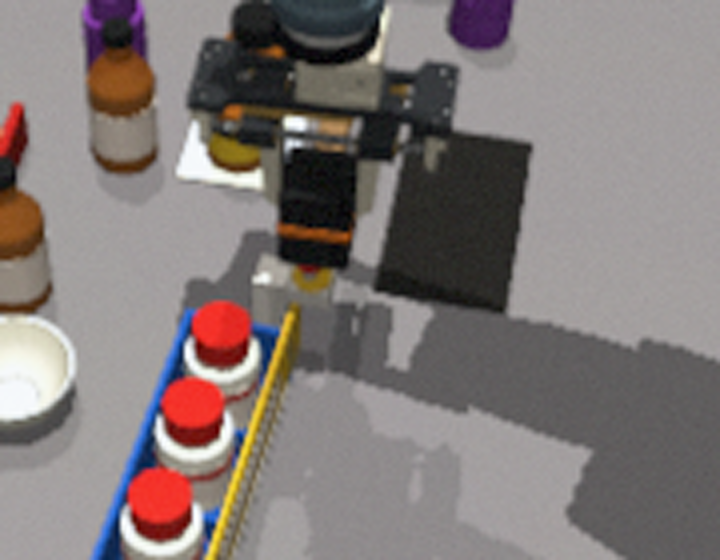

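The mallet head is squarely over the right pin (crop 312,268) and upright. Now I press.

```bash
python3 -m handwheel '[[[0,1,0.2,0,0,0,0],[0,0.7,0,0,0,0,0],[0,0.6,0,0,0,0,0],[0,0.4,0,0,0,0,0],[0,0,0,0,0,0,0]]]'
python3 -m handwheel '[[[0,0.4,0,0,0,0,0],[0,0.2,0,0,0,0,0],[0,0,0,0,0,0,0]]]'
```

```text
time: 39.1
tool_pos: [0.5284, -0.0229, 0.1825]
orientation: [0.5, 0.5, -0.5, 0.5]
wrist_force: [0.2, 0.2, -4.1]
gripper_width: 0.0556
time: 39.35
tool_pos: [0.5284, -0.0227, 0.1768]
orientation: [0.5, 0.5, -0.5, 0.5]
wrist_force: [-1.2, -1.4, 1.2]
gripper_width: 0.0558
```

```bash
for i in 1; do python3 -m handwheel '[[[0,0.3,0,0,0,0,0],[0,0,0,0,0,0,0]]]'; python3 -m handwheel '[[[0,0.3,0,0,0,0,0],[0,0,0,0,0,0,0]]]'; python3 -m handwheel '[[[0,0.3,0,0,0,0,0],[0,0,0,0,0,0,0]]]'; done
```

```text
time: 39.52
tool_pos: [0.5284, -0.0228, 0.1737]
orientation: [0.5, 0.5, -0.5, 0.5]
wrist_force: [-1.3, -1.8, 2.4]
gripper_width: 0.056
time: 39.68
tool_pos: [0.5285, -0.0228, 0.1723]
orientation: [0.5, 0.5, -0.5, 0.501]
wrist_force: [-4.2, -1.0, 13.2]
gripper_width: 0.0559
time: 39.85
tool_pos: [0.5286, -0.0228, 0.1721]
orientation: [0.5, 0.499, -0.5, 0.501]
wrist_force: [-11.5, 0.8, 31.5]
gripper_width: 0.0563
```

The right pin stopped at TCP z 0.172, matching home, with about 35 N on the stop. Now the left pin.

```bash
python3 -m handwheel '[[[0,-3,0,0,0,0,0],[0,-3.5,0,0,0,0,0],[0,0,0.32,-3.82,0,0,0],[0,0,0.32,-3.82,0,0,0],[0,0,0.32,-3.82,0,0,0],[0,0,0.32,-3.82,0,0,0],[0,0,0.32,-3.82,0,0,0],[0,0,0.32,-3.82,0,0,0],[0,0,0.32,-3.82,0,0,0],[0,0,0.32,-3.82,0,0,0],[0,0,0.32,-3.82,0,0,0],[0,0,0.32,-3.82,0,0,0],[0,0,0,0,0,0,0],[0,0,0,0,0,0,0],[0,0,0,0,0,0,0]]]'
python3 - <<'E'
from h import *
go(.5605,.359,.1725)
im=cams.camera("side")
im2=cams.camera("top")
cv2.imwrite("pics/s7.png",np.hstack([cv2.resize(im[130:360,230:450],(400,418),interpolation=cv2.INTER_CUBIC),cv2.resize(im2[130:270,190:390],(400,280),interpolation=cv2.INTER_CUBIC)] if 0 else [cv2.resize(im[130:360,230:450],(400,400),interpolation=cv2.INTER_CUBIC),cv2.resize(im2[150:290,200:360],(400,400),interpolation=cv2.INTER_CUBIC)])[:,:,::-1])
E
```

```text
time: 41.1
tool_pos: [0.5597, 0.3594, 0.2311]
orientation: [-0.499, -0.501, 0.501, -0.5]
wrist_force: [-0.4, -0.6, -3.7]
gripper_width: 0.0555
tool shift cm [5.86 0.09 0.03] axes x [-0.002 -0.001 -1.   ] y [ 1.     0.001 -0.002] z [ 0.001 -1.     0.001]
```

View pics/s7.png

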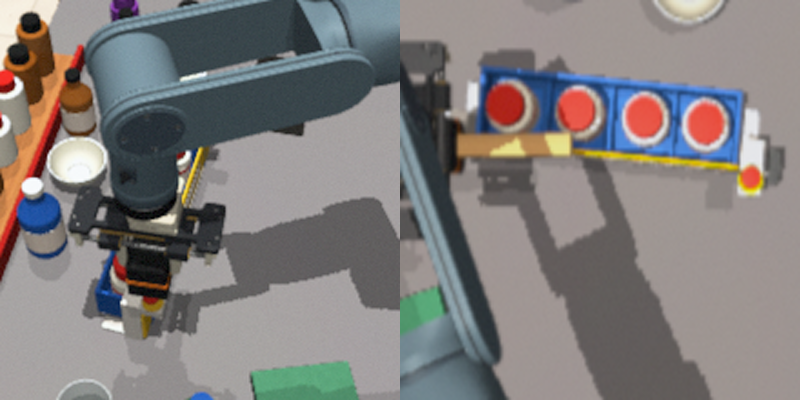

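```bash
python3 -m handwheel '[[[0,2,0,0,0,0,0],[0,1.3,0,0,0,0,0],[0,0.7,0,0,0,0,0],[0,0.6,0,0,0,0,0],[0,0.5,0,0,0,0,0],[0,0.4,0,0,0,0,0],[0,0,0,0,0,0,0]]]'
python3 -m handwheel '[[[0,0.3,0,0,0,0,0],[0,0.2,0,0,0,0,0],[0,0,0,0,0,0,0]]]'
python3 -m handwheel '[[[0,0.3,0,0,0,0,0],[0,0,0,0,0,0,0]]]'
```

```text
time: 41.78
tool_pos: [0.5607, 0.3587, 0.1782]
orientation: [0.5, 0.5, -0.5, 0.5]
wrist_force: [-0.5, -0.2, -3.1]
gripper_width: 0.0558
time: 42.03
tool_pos: [0.5609, 0.3591, 0.1735]
orientation: [0.5, 0.5, -0.5, 0.5]
wrist_force: [-1.7, -3.4, 4.4]
gripper_width: 0.0555
time: 42.2
tool_pos: [0.561, 0.3593, 0.1723]
orientation: [0.501, 0.499, -0.499, 0.501]
wrist_force: [-4.2, -4.7, 12.9]
gripper_width: 0.0559
```

```bash
python3 -m handwheel '[[[0,0.3,0,0,0,0,0],[0,0,0,0,0,0,0]]]'
python3 -m handwheel '[[[0,-3,0,0,0,0,0],[0,-3.5,0,0,0,0,0],[0,0,-3,2.8,0,0,0],[0,0,-3,2.8,0,0,0],[0,0,-3,2.8,0,0,0],[0,0,-3,2.8,0,0,0],[0,0,0,4,0,0,0],[0,0,0,4,0,0,0],[0,0,0,4,0,0,0],[0,0,0,4,0,0,0],[0,0,0,4,0,0,0],[0,0,0,4,0,0,0],[0,0,0,4,0,0,0],[0,0,0,0,0,0,0],[0,0,0,0,0,0,0]]]'
python3 - <<'E'
from h import *
T=red(cams.camera("top"),12);S=red(cams.camera("side"),12)
for n,a,b in(("L",(219,201),(312,300)),("R",(340,211),(347,194))):
    t=min(T,key=lambda q:np.hypot(*np.subtract(q[0],a)));s=min(S,key=lambda q:np.hypot(*np.subtract(q[0],b)))
    print(n,t,s,tri(t[0],s[0]).round(4))
    w=c2w(-.054,.191 if n=="L" else -.191)
    for z in(.148,.130): print(z,w2p("top",[*w,z-.002]).round(1),w2p("side",[*w,z-.002]).round(1))
go(.42,-.21,.2)
E
```

```text
time: 42.37
tool_pos: [0.561, 0.3594, 0.1721]
orientation: [0.501, 0.499, -0.498, 0.501]
wrist_force: [-7.4, -6.5, 25.4]
gripper_width: 0.0555
time: 43.62
tool_pos: [0.441, -0.0346, 0.2314]
orientation: [0.502, 0.499, -0.501, 0.499]
wrist_force: [0.8, 1.0, -4.1]
gripper_width: 0.0556
L ([220.6, 201.3], [218, 198, 6, 7, 34]) ([312.6, 302.4], [309, 299, 9, 8, 54]) [0.5607 0.3614 0.1293]
0.148 [219.4 201.1] [313.  299.6]
0.13 [220.6 201.3] [313.2 302.8]
R ([321.9, 192.8], [316, 187, 13, 13, 139]) ([346.9, 197.7], [344, 195, 7, 6, 35]) [0.5559 0.0385 0.1965]
0.148 [340.4 211.6] [347.5 194.3]
0.13 [340.2 211.7] [347.3 198. ]
tool shift cm [ 3.11 -2.04 17.8 ] axes x [ 0.     0.001 -1.   ] y [ 1.    -0.001  0.   ] z [-0.001 -1.    -0.001]
```

Both pins are home: triangulated tops are 129 mm for the left, and the right's side-view row 197.7 matches 130 mm. Returning the mallet.

```bash
python3 -m handwheel '[[[0,0,-0.4,3.75,0,0,0],[0,0,-0.4,3.75,0,0,0],[0,0,-0.4,3.75,0,0,0],[0,0,-0.4,3.75,0,0,0],[0,0,0,0,0,0,0],[0,4,0,0,0,0,0],[0,4,0,0,0,0,0],[0,4,0,0,0,0,0],[0,4,0,0,0,0,0],[0,1.2,0,0,0,0,0],[0,0.6,0,0,0,0,0],[0,0,0,0,0,0,0],[0,0,0,0,0,0,0]]]'
python3 -c "
from h import *
go(.425,-.185,.0455)"
```

```text
time: 44.8
tool_pos: [0.4257, -0.1821, 0.0544]
orientation: [0.5, 0.5, -0.499, 0.501]
wrist_force: [0.5, 0.4, -3.8]
gripper_width: 0.0557
tool shift cm [ 0.89 -0.07  0.29] axes x [ 0.001 -0.001 -1.   ] y [1.    0.002 0.001] z [ 0.002 -1.     0.001]
```

```bash
python3 -m handwheel '[[[0,0.4,0,0,0,0,0],[0,0.3,0,0,0,0,0],[0,0.2,0,0,0,0,0],[0,0,0,0,0,0,0]]]'
python3 -m handwheel '[[[1,0,0,0,0,0,0],[1,0,0,0,0,0,0],[1,0,0,0,0,0,0],[1,0,0,0,0,0,0],[1,0,0,0,0,0,0],[1,0,0,0,0,0,0],[1,-2,0,0,0,0,0],[1,-4,0,0,0,0,0],[1,-4,0,0,0,0,0],[1,-4,0,0,0,0,0],[1,-4,0,0,0,0,0],[1,0,-4,-2,0,0,0],[1,0,-4,-4,0,0,0],[1,0,0,-4,0,0,0],[1,0,0,-4,0,0,0],[1,0,0,-4,0,0,0],[1,0,0,-4,0,0,0],[1,0,0,0,0,0,0],[1,0,0,0,0,0,0]]]'
python3 - <<'E'
from h import *
im=cams.camera("top");si=cams.camera("side")
cv2.imwrite("pics/t8.png",np.hstack([cv2.resize(im[110:270,160:510],(500,300),interpolation=cv2.INTER_CUBIC),cv2.resize(si[80:380,210:450],(240,300))])[:,:,::-1])
for c,s in red(im,12): 
    w=p2w("top",c,.111)
    if abs(w2c(w)[0])<.1:print(c,w2c(w).round(3))
E
```

```text
time: 45.13
tool_pos: [0.4251, -0.183, 0.0454]
orientation: [0.5, 0.499, -0.5, 0.501]
wrist_force: [2.1, -0.2, -1.4]
gripper_width: 0.0556
time: 46.72
tool_pos: [0.3571, 0.0277, 0.2248]
orientation: [0.498, 0.502, -0.498, 0.502]
wrist_force: [-0.7, -0.0, 0.2]
gripper_width: 0.0927
[16.0, 185.0] [-0.058  0.853]
[241.8, 186.0] [0.002 0.131]
[270.4, 188.2] [0.002 0.039]
[297.5, 190.5] [ 0.003 -0.049]
[321.9, 192.8] [ 0.002 -0.128]
[220.6, 201.4] [-0.054  0.194]
[340.0, 211.4] [-0.053 -0.191]
```

View pics/t8.png

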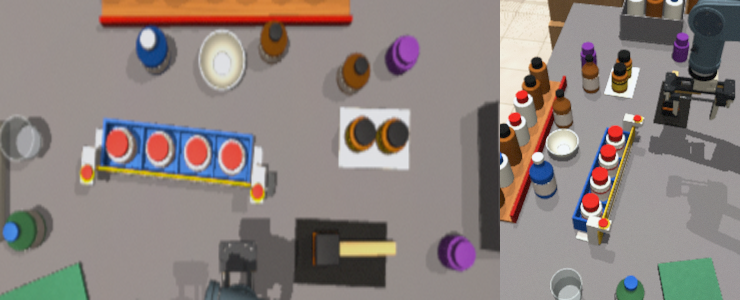

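All is in place: four jars in the carrier, gate shut, two ambers on the tray, and the mallet on the mat (crop 326,248). The bystanders have not moved.

```bash
python3 -c "
from h import *
print(arm.close_job())"
```

```text
the job is handed in; nothing more can be done
None
```

The job is done and handed in at about 47 s on the robot's clock; no verdict came back. The two amber jars stand on the tray and the four white jars are in compartments 0 to 3. The gate was pushed shut first. Both pins were then driven home with the mallet head, and the mallet was set back upright on the mat.

**Last checks:**
- **Jars:** the final top picture puts the white jar lids within about 7 mm of their compartment centres. Both amber jars are on the tray.
- **Gate:** it shows as a thin upright line at the carrier front. The fingers met about 10 N at its stop. I did not measure its angle.
- **Pins:** both presses stopped at tool height 0.172 m, which is the expected home position. The left pin's top triangulates to about 129 mm, against 130 mm when home.
- **Right pin:** my blob matching in the top view picked a jar lid by mistake, so its triangulated height was invalid. I judged it from its side-view row instead: 197.7 measured, against 198.0 for home and 194.3 for up.
- **Mallet and bystanders:** the mallet looks upright with its head over the mat, but I judged that by eye and did not measure the tilt. The bystanders and the purple look-alikes had not visibly moved.

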